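# Canisters from drying rack to labeller infeed, in order

### The job

Move the four filled canisters from the black drying rack to the labeller's metal infeed rack one at a time, keeping their order and keeping them upright. Begin with the canister next to the drying rack's handle and work along the row: the first goes on the pad next to the infeed rack's end stop, and each following one on the next pad along. Leave the others standing in their places until their turn, and finish with every canister standing free, well centred on its own pad.

Things in the scene. Friction and masses are not known exactly. Their poses are not given: they have to be found in the camera images.
- flat_can: filled aluminium canister, straight all the way up to a flat lid; 108 mm tall, body 46 mm in diameter, straight from the foot to 90 mm up (grip about 80 mm above the foot, clear of rack sides and neighbours); 0.15 to 0.3 kg. Stands upright at first in one of the drying rack's places, on its floor 8 mm above the table. Origin: centre of the underside; z up its axis
- capped_can: filled aluminium canister, with a wide black screw cap (40 mm) on a short shoulder; 106 mm tall, body 50 mm in diameter, straight from the foot to 90 mm up (grip about 80 mm above the foot, clear of rack sides and neighbours); 0.15 to 0.3 kg. Stands upright at first in one of the drying rack's places, on its floor 8 mm above the table. Origin: centre of the underside; z up its axis
- neck_bottle: filled aluminium canister, a bottle with a cone shoulder and a narrow white cap (23 mm); 110 mm tall, body 44 mm in diameter, straight from the foot to 90 mm up (grip about 80 mm above the foot, clear of rack sides and neighbours); 0.15 to 0.3 kg. Stands upright at first in one of the drying rack's places, on its floor 8 mm above the table. Origin: centre of the underside; z up its axis
- dome_can: filled aluminium canister, the fattest, with a low domed metal top and no cap; 101 mm tall, body 55 mm in diameter, straight from the foot to 90 mm up (grip about 80 mm above the foot, clear of rack sides and neighbours); 0.15 to 0.3 kg. Stands upright at first in one of the drying rack's places, on its floor 8 mm above the table. Origin: centre of the underside; z up its axis
- handle: upright loop handle with a 24 mm thick bare-metal grip bar, 80 mm across, top 94 mm above the table, at one end (either; the other has only a low wire) of the drying rack: a fixed black tray 360 x 96 mm, floor 8 mm up, wire sides to 36 mm, on the left or right. Its places lie in a row 60, 128, 196, 264 mm from the handle. Origin: middle of the loop at the rack floor; x along the row
- stop: upright dark steel end stop 16 mm thick, 70 mm wide, top 68 mm above the table, at one end (either; the other has only a low strip) of the infeed rack: a fixed aluminium channel 360 x 96 mm, floor 8 mm up, sides to 34 mm and 85 mm apart, beside the drying rack. Its pads lie in a row 60, 128, 196, 264 mm from the stop. Origin: middle of the plate at the rack floor; x along the row
- pad1: one of four identical round black rubber pads, 58 mm in diameter, 3 mm thick, in a row 68 mm apart on the bare-metal infeed rack; the pads are told apart only by how far they lie from the end stop. Origin: centre of the pad's underside; its top, on which a canister stands, is 3 mm above the origin and 11 mm above the table
- pad2: one of four identical round black rubber pads, 58 mm in diameter, 3 mm thick, in a row 68 mm apart on the bare-metal infeed rack; the pads are told apart only by how far they lie from the end stop. Origin: centre of the pad's underside; its top, on which a canister stands, is 3 mm above the origin and 11 mm above the table
- pad3: one of four identical round black rubber pads, 58 mm in diameter, 3 mm thick, in a row 68 mm apart on the bare-metal infeed rack; the pads are told apart only by how far they lie from the end stop. Origin: centre of the pad's underside; its top, on which a canister stands, is 3 mm above the origin and 11 mm above the table
- pad4: one of four identical round black rubber pads, 58 mm in diameter, 3 mm thick, in a row 68 mm apart on the bare-metal infeed rack; the pads are told apart only by how far they lie from the end stop. Origin: centre of the pad's underside; its top, on which a canister stands, is 3 mm above the origin and 11 mm above the table
There are look-alikes about, which are no part of the job. What is shaped like the neck_bottle but purple is not meant. Leave any blue or purple look-alike of the capped_can alone.

How it is judged:
By the outcome, as a careful person would: the job done as asked, in the order asked, and still so for the second after the job is handed in, with the robot touching nothing.
It also fails if it takes over 109 s, if anything falls off the work surface, if the arm or the gripper's body presses on something with over 40 N, if the wrist force passes 120 N, or if a joint passes its speed limit or range.

### The arm

A 7-joint arm with a two-finger parallel gripper is mounted at the origin on the work surface. World frame = base frame: x ahead of the robot, y to its left, z up, the work surface at z = 0. Lengths are in m, angles in rad, forces in N, time in s.
With the tool pointing down it reaches from about 0.425 to 0.95 m from the base axis. Payload 4.7 kg.
Tool frame: the origin (TCP) lies on the centre line of the jaws, within the pads' length; the fingertips stand 19 mm ahead of it and the grasp point (between the pads) is the TCP; z points along the fingers, y is the direction in which the jaws open and shut (so a half turn about z gives the same grasp; the last joint's range is limited). The gripper opens to 85 mm and grips with 20 to 120 N. Pads are 22 mm wide; open, the fingers measure 114 mm over their backs; the gripper's body (76 mm by 85 mm) begins 54 mm behind the grasp point. The pads swing forward as they close: fully open they stand 13 mm farther back than shut.
Start: joints at [-1.309, 0.469, -0.049, 1.532, 0.024, 1.141, -0.082], TCP at [0.193, 0.647, 0.25] pointing down, gripper open.
Joint ranges: [-2.59, 2.59], [-0.33, 1.99], [-1.39, 1.29], [0.1, 2.45], [-1.04, 4.18], [0.21, 1.99], [-2.66, 2.66]. Speed limits (rad/s): [2.57, 2.57, 3.14, 3.14, 3.14, 3.14, 3.14].

### API

Orientations are given as a unit quaternion [x, y, z, w].
In Python, from bench import monitor, optics, hand_in gives the robot as it stands.
- The arm moves only by the tool apply_moves, never from a script. Its argument "series" is a list of rows, each a list of 5 numbers: the gripper command: -1 is shut, 1 is fully open, values between are in proportion, then the shift along the world's x, y, z in m, then the turn about the world's z in rad. In form: [[gripper, x, y, z, turn], ...]. A call has exactly 10 rows; each row is the pose to reach, as a shift and turn from the pose commanded when the call began; what a row does not reach only later rows make up. A row lasts 1/12 s, in which the tool goes at most 41.7 mm and 7.16 degrees, less where a joint would pass 70% of its speed; a pose out of reach is approached as far as the arm can. A call with a gripper value outside its range is refused whole. The fingers move at their own pace and stop on an object; "newtons" is the grip in N (left out, the last holds). Time passes only in rows, so rows that repeat a pose let the fingers close, or fill a call up. It gives the time, the measured TCP pose, the force and the opening at its end, in the units of the state.
- monitor.sense(): the state, without advancing time (a new reading comes with each control period).
- optics.capture(name): name is "side" or "top" or "wrist"; returns the picture (384x512x3 uint8, blue, green, red); there is no depth.
- optics.calibration(name): a dict with "K" (3x3 intrinsics, pixels), "rvec" (rotation vector, rad) and "tvec" (3), from world to camera coordinates, as OpenCV has them. Camera axes: x right, y down, z forward; pixel columns grow to the right and rows downward; lengths in m; the calibration is good to about 2 mm. A picture is of the moment at which its call begins: read the wrist's pose just before it. calibration takes no time and is no camera call; for the wrist camera it gives the pose at the moment of the call.
- hand_in(): hands the job in, once; it reports no verdict.
The state is a dict: "time": time; "qpos": joint angles; "qd": joint speeds; "effort": joint torques, N m; "eef_pos": TCP position; "eef_rot": TCP orientation; "contact_force": force on the tool from outside, world axes, zero at the start; "wrist_torque": the same for the moment, N m; "gripper_width": finger opening in m.
Only numpy, scipy, OpenCV 4.12 (cv2) and the standard library are available. Lean on these libraries where they do the work, as an engineer would, in place of code of your own. Each camera call takes 0.05 s, during which the arm holds its last target.

## Working session

There is one attempt and no reset: what is moved stays moved. The work goes in short steps, Python scripts to look and compute and a tool call to move; the robot and the scene stay as the last step left them, time stands still between calls to the robot, and variables do not carry over. Pictures are saved under pics/ and viewed, and the job is handed in when it is done.

Besides the shell and the picture viewer there is one more tool, called after ">>>" in YAML: its name, and indented under it one key for each argument. apply_moves: Moves the arm, as the interface text tells. Its arguments: {"type":"object","properties":{"series":{"type":"array","items":{"type":"array","items":{"type":"number"}}},"newtons":{"type":"number"}},"required":["series"]}

```bash
ls; mkdir -p pics
python3 - <<'E'
from bench import monitor, optics
import cv2
s=monitor.sense();print(s)
for n in("top","side","wrist"):
    cv2.imwrite(f"pics/{n}0.png",optics.capture(n)); print(n,optics.calibration(n))
E
```

```text
pics
{'time': 0.0, 'qpos': array([-1.30893742,  0.46942483, -0.04860652,  1.53372153,  0.02410842,
        1.14102774, -0.08230141]), 'qd': array([0.00147146, 0.00041192, 0.00186438, 0.00042233, 0.00077674,
       0.00014509, 0.0002086 ]), 'effort': array([-1.81731557e-04, -5.10316050e+01, -4.68713301e-02, -2.37709004e+01,
        1.05989340e-02,  7.65327306e-03, -3.13643034e-05]), 'eef_pos': array([0.19333055, 0.6461263 , 0.24926096]), 'eef_rot': array([ 1.44845719e-01,  9.89453749e-01, -9.92065925e-04, -1.05625272e-04]), 'contact_force': array([ 0.6643073 ,  0.31898761, -0.32537344]), 'wrist_torque': array([-0.00916645,  0.00135227,  0.0099971 ]), 'gripper_width': 0.08550770190645947}
top {'K': array([[414.23470021,   0.        , 261.58041963],
       [  0.        , 414.23470021, 187.14108244],
       [  0.        ,   0.        ,   1.        ]]), 'rvec': array([ 2.08613848, -2.15086197,  0.16909343]), 'tvec': array([0.07698012, 0.56431363, 0.94417131])}
side {'K': array([[493.85651652,   0.        , 253.96220674],
       [  0.        , 493.85651652, 187.16365647],
       [  0.        ,   0.        ,   1.        ]]), 'rvec': array([ 2.257807  , -0.85321794,  0.32186314]), 'tvec': array([-0.36448613,  0.31119821,  0.97477819])}
wrist {'K': array([[268.42319806,   0.        , 253.02808137],
       [  0.        , 268.42319806, 190.92327765],
       [  0.        ,   0.        ,   1.        ]]), 'rvec': array([-2.30006758, -1.71342627, -0.27567183]), 'tvec': array([-0.67440854, -0.04095281,  0.38248942])}
```

View pics/top0.png

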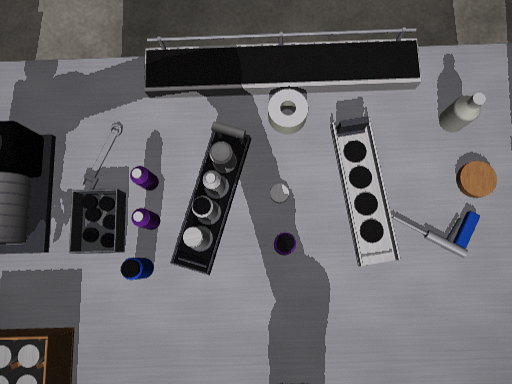

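View pics/side0.png

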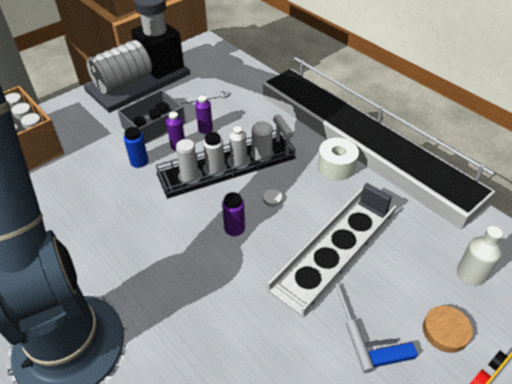

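View pics/wrist0.png

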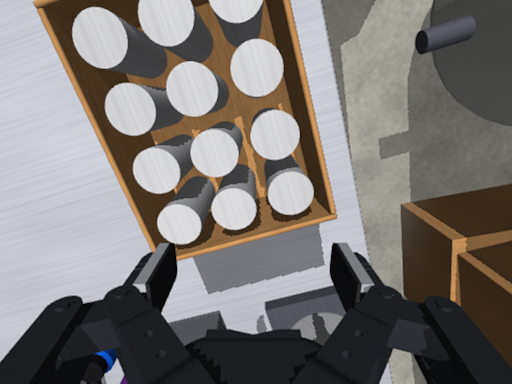

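Side and top views: the handle is at the far end of the black rack (top px 229,130) and the end stop at the far end of the infeed rack (352,126). The order from the handle looks like dome (222,153), neck (213,182), capped (204,209), flat (196,238). I'll enlarge these to confirm and measure.

```bash
cat > h.py <<'E'
import numpy as np, cv2
from bench import monitor, optics
def cam(n):
    c=optics.calibration(n); R=cv2.Rodrigues(np.array(c["rvec"]))[0]; return c["K"],R,np.array(c["tvec"]).ravel()
def ray(n,uv,z,c=None):
    K,R,t=c or cam(n); C=-R.T@t; d=R.T@np.linalg.inv(K)@np.array([uv[0],uv[1],1.]); return (C+d*(z-C[2])/d[2])
def proj(n,P,c=None):
    K,R,t=c or cam(n); return cv2.projectPoints(np.atleast_2d(np.array(P,float)),R,t,K,None)[0][:,0]
E
python3 - <<'E'
import cv2,numpy as np
from h import *
im=cv2.imread('pics/top0.png')
cv2.imwrite('pics/crA.png',cv2.resize(im[110:285,160:260],None,fx=4,fy=4*0.85,interpolation=cv2.INTER_CUBIC))
cv2.imwrite('pics/crB.png',cv2.resize(im[100:275,320:405],None,fx=4,fy=4*0.85,interpolation=cv2.INTER_CUBIC))
s=cv2.imread('pics/side0.png')
cv2.imwrite('pics/crC.png',cv2.resize(s[100:245,110:310],None,fx=4,fy=4,interpolation=cv2.INTER_CUBIC))
# pads: dark blobs inside infeed
g=cv2.cvtColor(im,cv2.COLOR_BGR2GRAY)
m=np.zeros_like(g);m[135:250,335:392]=255
m=cv2.bitwise_and(m,((g<45)*255).astype(np.uint8))
n,l,st,ce=cv2.connectedComponentsWithStats(m)
for i in range(1,n):
    if st[i,4]>100: 
        print(st[i],ce[i],ray('top',ce[i],.011))
s_=cv2.cvtColor(s,cv2.COLOR_BGR2GRAY);m=np.zeros_like(s_);m[210:295,285:380]=255
m=cv2.bitwise_and(m,((s_<45)*255).astype(np.uint8))
n,l,st,ce=cv2.connectedComponentsWithStats(m)
for i in range(1,n):
    if st[i,4]>100: print('side',st[i],ce[i],ray('side',ce[i],.011))
for p,z in(((222,153),.109),((213,182),.118),((204,209),.114),((196,238),.116)): print(ray('top',p,z))
E
```

```text
[344 141  22  21 366] [354.54098361 150.90163934] [ 0.65917857 -0.17734677  0.011     ]
[349 166  23  22 384] [359.97916667 176.82552083] [ 0.59190537 -0.18630475  0.011     ]
[355 193  23  22 395] [365.64556962 203.39746835] [ 0.5245427  -0.19550034  0.011     ]
[360 220  23  22 406] [371.26600985 230.46305419] [ 0.45754732 -0.2042803   0.011     ]
side [349 214  22  16 289] [359.66435986 221.49480969] [ 0.65876371 -0.17931391  0.011     ]
side [333 230  22  18 321] [343.42056075 238.85981308] [ 0.59183314 -0.18821764  0.011     ]
side [315 248  23  20 358] [326.04469274 257.48882682] [ 0.52436052 -0.19727863  0.011     ]
side [296 267  24  21 398] [307.61809045 277.26884422] [ 0.45713488 -0.20634393  0.011     ]
[0.63874467 0.14750123 0.109     ]
[0.56965446 0.16755346 0.118     ]
[0.50961657 0.18873888 0.114     ]
[0.44554728 0.20634602 0.116     ]
```

View pics/crA.png

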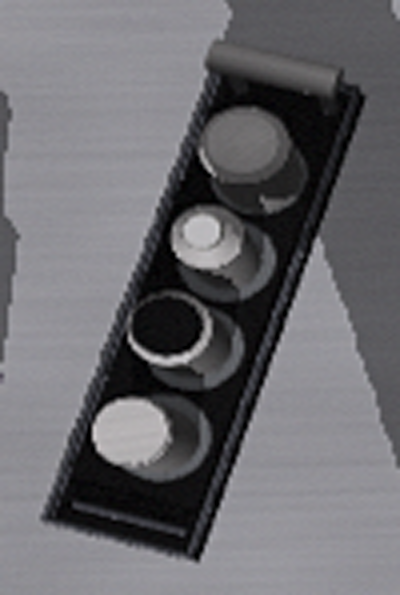

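View pics/crC.png

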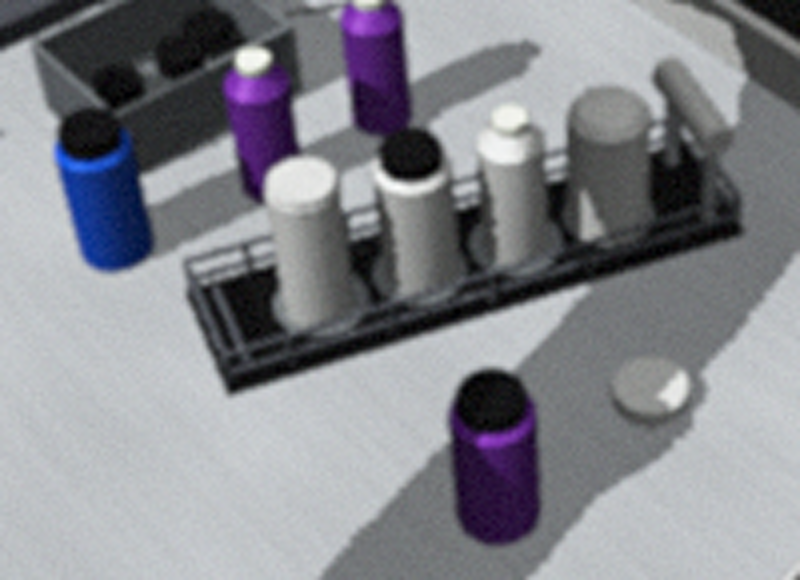

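View pics/crB.png

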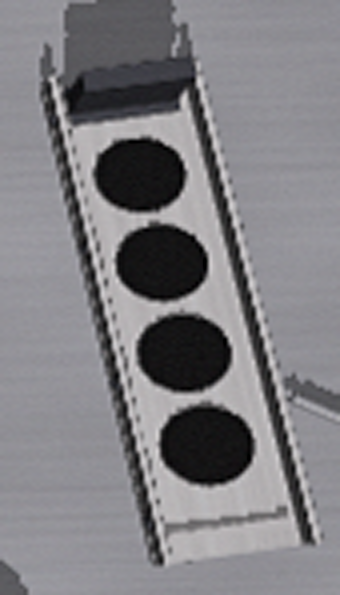

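Named candidates (top px): dome_can (222,153), metal domed, next to the handle; neck_bottle (211,178), white cap, silver rather than purple (143,177),(145,218); capped_can (202,206), silver with a black cap rather than blue (135,268) or purple (285,243); flat_can (193,237). The crops confirm these. Next I'll triangulate the tops from both views.

Run:
```python
from h import *
T={'flat':((193.0,237.0),(185.75,145.3),.116),'cap':((202.5,206.2),(213,137.3),.114),'neck':((211,178),(237.5,128.5),.118)}
ct,cs=cam('top'),cam('side')
for k,(a,b,z) in T.items():
    Ps=[c[0]@np.c_[c[1],c[2]] for c in(ct,cs)]
    X=cv2.triangulatePoints(Ps[0],Ps[1],np.array(a,float),np.array(b,float));X=(X[:3]/X[3]).ravel()
    print(k,ray('top',a,z)[:2].round(4),ray('side',b,z)[:2].round(4),X.round(4))
# dome: body silhouette column; shoulder ring at z=.098 in top view centre approx crop (247,146)
print('dome',ray('top',(160+244/4,110+145/3.4),.105),ray('side',(110+610/4,100+118/4),.100))
# handle bar ends in top crop (215,55),(335,80)
for p in((213,58),(337,83)): print('hnd',ray('top',(160+p[0]/4,110+p[1]/3.4),.082))
print('purple',ray('top',(285,243),.106), 'holes expected')
```

```text
flat [0.4479 0.213 ] [0.45   0.2108] [0.4494 0.2122 0.1153]
cap [0.516  0.1921] [0.5187 0.1917] [0.5171 0.1911 0.1152]
neck [0.579 0.172] [0.5824 0.1732] [0.5795 0.1709 0.1209]
dome [0.6407505  0.15026191 0.105     ] [0.64061942 0.14438671 0.1       ]
hnd [0.71095535 0.17084545 0.082     ]
hnd [0.6899736  0.09686269 0.082     ]
purple [0.42927083 0.01054392 0.106     ] holes expected
```

>>> apply_moves:
  series:
    - [1,0.02,-0.022,0,0]
    - [1,0.045,-0.049,0,0]
    - [1,0.07,-0.077,0,0]
    - [1,0.095,-0.104,0,0]
    - [1,0.12,-0.132,0,0]
    - [1,0.145,-0.159,0,0]
    - [1,0.17,-0.187,0,0]
    - [1,0.195,-0.214,0,0]
    - [1,0.22,-0.241,0,0]
    - [1,0.245,-0.269,0,0]
  newtons: 40

```text
time: 0.98
eef_pos: [0.4393, 0.3762, 0.2502]
eef_rot: [0.145, 0.989, -0.0, -0.0]
contact_force: [1.4, -0.3, -0.1]
gripper_width: 0.0855
```

>>> apply_moves:
  series:
    - [1,0.025,-0.027,0,0]
    - [1,0.05,-0.055,0,0]
    - [1,0.075,-0.082,0,0]
    - [1,0.1,-0.11,0,0]
    - [1,0.12,-0.133,0,0]
    - [1,0.14,-0.155,0,0]
    - [1,0.15,-0.168,0,0]
    - [1,0.15,-0.168,0,0]
    - [1,0.15,-0.168,0,0]
    - [1,0.15,-0.168,0,0]

```text
time: 1.82
eef_pos: [0.5876, 0.211, 0.25]
eef_rot: [0.144, 0.99, 0.0, -0.001]
contact_force: [-0.2, 0.1, -0.3]
gripper_width: 0.0854
```

Run:
```python
from h import *
s=monitor.sense();print(s['time'],s['eef_pos'],s['eef_rot'])
c=cam('wrist');im=optics.capture('wrist');cv2.imwrite('pics/w1.png',im)
print([ -c[1].T@c[2]])
for P in((.644,.1515,.109),(.5805,.1725,.118),(.517,.1918,.114),(.449,.212,.116)):print(proj('wrist',P,c))
```

```text
1.8167 [0.58756816 0.21104498 0.24998334] [ 1.44073270e-01  9.89566745e-01  3.18521019e-04 -6.69787826e-04]
[array([0.50881723, 0.2351287 , 0.37440932])]
[[216.05431329 246.0769098 ]]
[[214.0002926  192.03628592]]
[[211.77693453 124.09542882]]
[[207.3678636   38.91983337]]
```

View pics/w1.png

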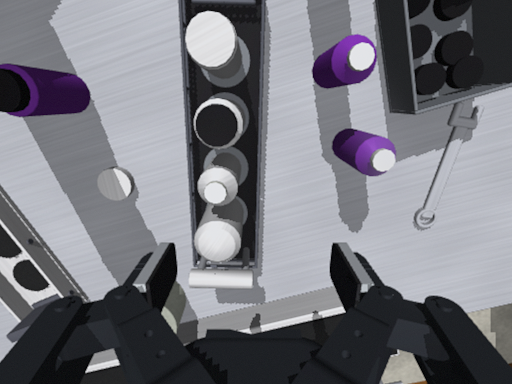

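Wrist view: flat lid (211,39), capped (218,123), neck cap (215,192), dome (218,240). I'll convert these to points.

Run:
```python
from h import *
c=cam('wrist')
for k,p,z in(('flat',(211.5,39.5),.116),('cap',(218,123),.114),('neck',(215.5,191.5),.118),('dome',(218,240),.1),('dome',(218,240),.105)):print(k,ray('wrist',p,z,c))
```

```text
flat [0.45024472 0.215572   0.116     ]
cap [0.51758665 0.19815761 0.114     ]
neck [0.58030326 0.17458633 0.118     ]
dome [0.64171703 0.1538882  0.1       ]
dome [0.63929227 0.15537486 0.105     ]
```

>>> apply_moves:
  series:
    - [1,0.02,-0.02,0,0]
    - [1,0.045,-0.046,0,0]
    - [1,0.055,-0.057,0,0]
    - [1,0.055,-0.057,0,0]
    - [1,0.055,-0.057,-0.02,0]
    - [1,0.055,-0.057,-0.04,0]
    - [1,0.055,-0.057,-0.065,0]
    - [1,0.055,-0.057,-0.085,0]
    - [1,0.055,-0.057,-0.1,0]
    - [1,0.055,-0.057,-0.1,0]

```text
time: 2.7
eef_pos: [0.64, 0.1547, 0.1465]
eef_rot: [0.143, 0.99, -0.001, -0.004]
contact_force: [-1.0, -0.4, -0.5]
gripper_width: 0.0852
```

Run:
```python
from h import *
s=monitor.sense();print(s['time'],s['eef_pos'],s['eef_rot'])
cv2.imwrite('pics/w2.png',optics.capture('wrist'))
```

```text
2.7 [0.63996482 0.15470866 0.14654202] [ 1.43327637e-01  9.89667626e-01 -8.89090384e-04 -3.79304582e-03]
```

View pics/w2.png

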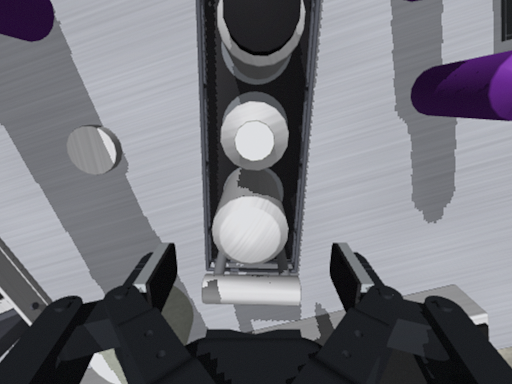

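The dome (250,230) is centred between the jaws. Descend and grip.

>>> apply_moves:
  series:
    - [1,0.001,0,-0.02,0]
    - [1,0.001,0,-0.04,0]
    - [1,0.001,0,-0.055,0]
    - [1,0.001,0,-0.06,0]
    - [1,0.001,0,-0.06,0]
    - [0.3,0.001,0,-0.06,0]
    - [-1,0.001,0,-0.06,0]
    - [-1,0.001,0,-0.06,0]
    - [-1,0.001,0,-0.06,0]
    - [-1,0.001,0,-0.06,0]

```text
time: 3.58
eef_pos: [0.6457, 0.1527, 0.0924]
eef_rot: [0.145, 0.989, 0.001, 0.001]
contact_force: [-1.9, -0.5, 5.8]
gripper_width: 0.0533
```

Run:
```python
from h import *
s=monitor.sense();print(s['time'],s['eef_pos'],s['gripper_width'],s['contact_force'])
cv2.imwrite('pics/w3.png',optics.capture('wrist'))
cv2.imwrite('pics/s3.png',optics.capture('side'))
```

```text
3.5833 [0.64567391 0.15272614 0.09242749] 0.05332798081347392 [-1.94312256 -0.5307894   5.75306178]
```

View pics/w3.png

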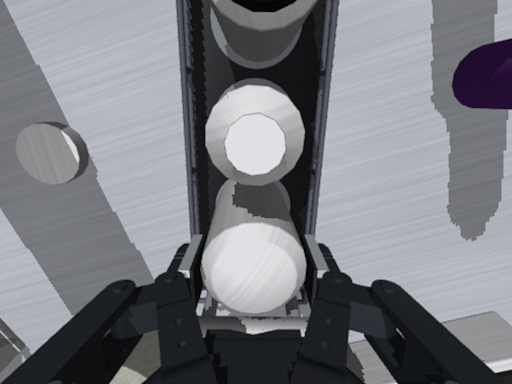

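View pics/s3.png

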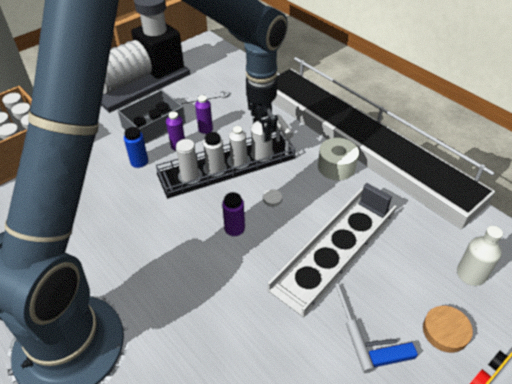

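>>> apply_moves:
  series:
    - [-1,0,0,0.005,0]
    - [-1,0,0,0.015,0]
    - [-1,0,0,0.03,0]
    - [-1,0,0,0.05,0]
    - [-1,0,0,0.07,0]
    - [-1,0,0,0.09,0]
    - [-1,0,0,0.11,0]
    - [-1,0,0,0.13,0]
    - [-1,0,0,0.14,0]
    - [-1,0,0,0.14,0]

```text
time: 4.52
eef_pos: [0.6458, 0.153, 0.2335]
eef_rot: [0.145, 0.989, 0.001, 0.002]
contact_force: [1.0, 0.2, -2.1]
gripper_width: 0.0541
```

Run:
```python
from h import *
s=monitor.sense();print(s['time'],s['eef_pos'],s['gripper_width'],s['contact_force'])
c=cam('wrist');im=optics.capture('wrist');cv2.imwrite('pics/w4.png',im)
p=s['eef_pos'];print(proj('wrist',[p+np.array([0,0,d]) for d in(0.01,.0166,-.084)],c))
cv2.imwrite('pics/s4.png',optics.capture('side'))
cv2.imwrite('pics/t4.png',optics.capture('top'))
```

```text
4.5167 [0.64576704 0.1529706  0.23347779] 0.05407840855243425 [ 0.96100657  0.17186464 -2.08736017]
[[251.96933109 274.76881401]
 [251.94245009 283.28851604]
 [252.18907983 205.12133468]]
```

View pics/w4.png

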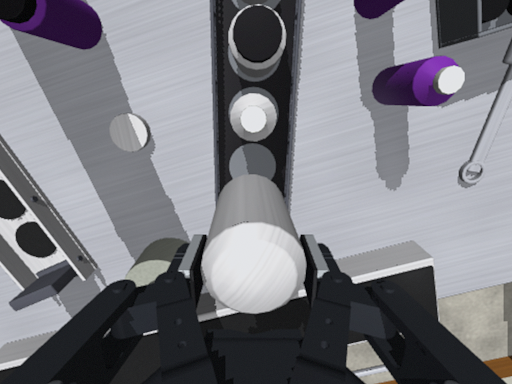

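View pics/s4.png

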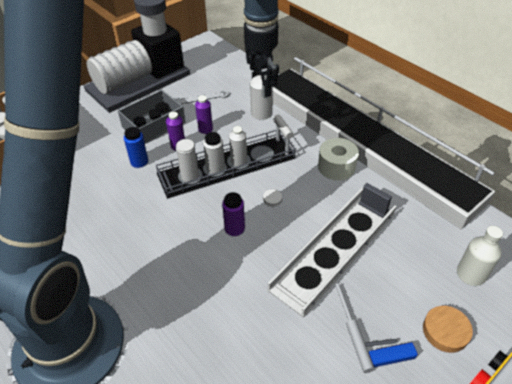

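View pics/t4.png

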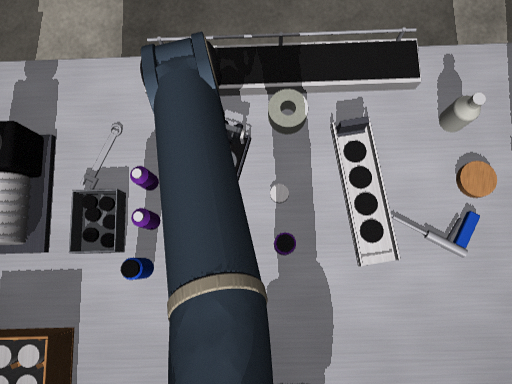

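Run:
```python
from h import *
c=cam('wrist');s=monitor.sense();p=s['eef_pos']
r=np.array([.958,-.287,0]);q=np.array([.287,.958,0])
for sh in(-.004,0,.004):
    C=p+sh*r
    print(sh,proj('wrist',[C-.0275*r+[0,0,-.0844]],c).round(1),proj('wrist',[C+.0275*r+[0,0,.0056],C-.0275*q+[0,0,.0056],C+.0275*q+[0,0,.0056]],c).round(1).tolist())
im=cv2.imread('pics/w4.png');cv2.imwrite('pics/w4c.png',cv2.resize(im[160:330,180:330],None,fx=3.5,fy=3.5))
cv2.imwrite('pics/s4c.png',cv2.resize(cv2.imread('pics/s4.png')[40:170,220:310],None,fx=4.5,fy=4.5))
```

```text
-0.004 [[252.6 168.8]] [[252.0, 306.4], [198.3, 262.6], [305.7, 262.8]]
0 [[252.6 173.6]] [[252.0, 312.3], [198.8, 269.3], [305.2, 269.5]]
0.004 [[252.6 178.4]] [[252.0, 318.2], [199.3, 275.9], [304.7, 276.1]]
```

View pics/w4c.png

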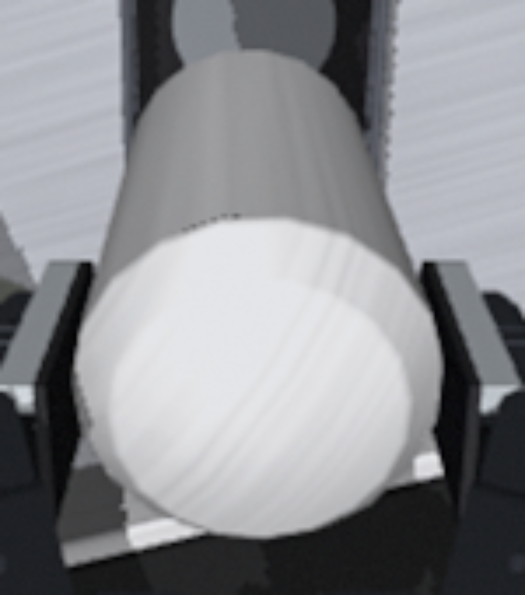

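View pics/s4c.png

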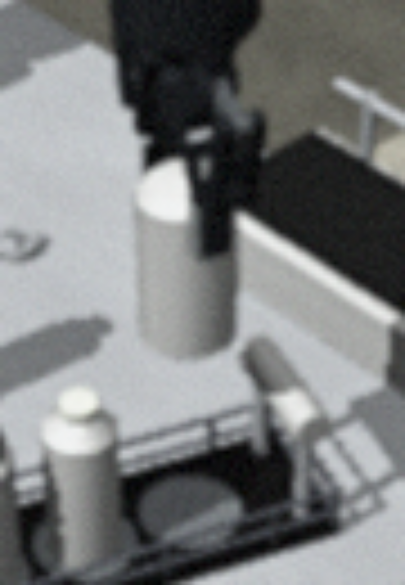

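The can is upright, centred on the TCP within 1 mm, and clear of the rack. Now traverse to pad 1.

>>> apply_moves:
  series:
    - [-1,0.001,-0.015,0,0.02]
    - [-1,0.002,-0.045,0,0.06]
    - [-1,0.003,-0.075,0,0.1]
    - [-1,0.005,-0.11,0,0.14]
    - [-1,0.006,-0.145,0,0.19]
    - [-1,0.007,-0.18,0,0.24]
    - [-1,0.009,-0.215,0,0.29]
    - [-1,0.01,-0.25,0,0.34]
    - [-1,0.011,-0.275,0,0.38]
    - [-1,0.012,-0.3,0,0.42]

```text
time: 5.5
eef_pos: [0.6552, -0.1497, 0.2282]
eef_rot: [-0.065, 0.998, 0.0, -0.002]
contact_force: [0.8, 0.7, -2.9]
gripper_width: 0.0537
```

>>> apply_moves:
  series:
    - [-1,0,-0.012,0,0]
    - [-1,0,-0.02,0,0]
    - [-1,0,-0.028,0,0]
    - [-1,0,-0.031,0,0]
    - [-1,0,-0.031,0,0]
    - [-1,0,-0.031,0,0]
    - [-1,0,-0.031,0,0]
    - [-1,0,-0.031,0,0]
    - [-1,0,-0.031,0,0]
    - [-1,0,-0.031,0,0]

```text
time: 6.33
eef_pos: [0.6566, -0.1778, 0.2304]
eef_rot: [-0.065, 0.998, 0.0, 0.0]
contact_force: [-0.3, -0.0, -2.8]
gripper_width: 0.0537
```

Run:
```python
from h import *
s=monitor.sense();print(s['time'],s['eef_pos'],s['eef_rot'],s['gripper_width'],s['contact_force'])
c=cam('wrist');im=optics.capture('wrist');cv2.imwrite('pics/w5.png',im)
for P in((.659,-.1783,.011),(.592,-.1873,.011),(.5245,-.1964,.011),(.4573,-.2053,.011)): print(proj('wrist',P,c))
g=cv2.cvtColor(im,cv2.COLOR_BGR2GRAY);m=((g<50)*255).astype(np.uint8)
n,l,st,ce=cv2.connectedComponentsWithStats(m)
for i in range(1,n):
    if st[i,4]>200 and st[i,1]<200: print(st[i],ce[i],ray('wrist',ce[i],.011,c))
cv2.imwrite('pics/s5.png',optics.capture('side'))
```

```text
6.3333 [ 0.65658477 -0.17777204  0.23041321] [-6.49367237e-02  9.97889380e-01  8.09650432e-05  3.27696318e-05] 0.053683114711973845 [-0.33498123 -0.04154212 -2.81829249]
[[251.87487546 169.04203672]]
[[251.60465587 115.68937705]]
[[251.26641315  54.47359718]]
[[251.02671684 -15.55103255]]
[228   0  45  16 533] [250.19699812   6.16697936] [ 0.47725154 -0.20365866  0.011     ]
[424   0  55  15 522] [446.41762452   5.3908046 ] [0.44870053 0.00955606 0.011     ]
[ 227   28   48   54 2046] [250.51173021  54.57380254] [ 0.52471617 -0.19725046  0.011     ]
[ 25  68  31  42 488] [45.25       89.84016393] [ 0.59444101 -0.43664607  0.011     ]
[ 229   93   45   47 1661] [250.92534618 115.77844672] [ 0.59221387 -0.18811806  0.011     ]
[ 429  110   83  122 2013] [473.77247889 174.33035271] [0.62804661 0.11346121 0.011     ]
[231 149  42  30 929] [251.32723358 163.59526372] [ 0.65185368 -0.17994508  0.011     ]
```

View pics/w5.png

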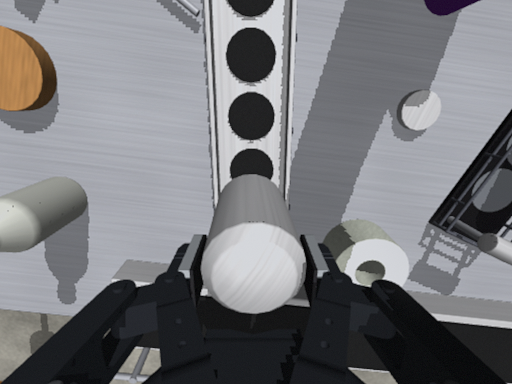

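View pics/s5.png

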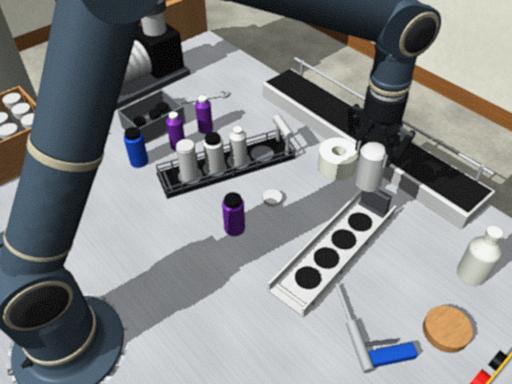

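>>> apply_moves:
  series:
    - [-1,0.003,-0.001,0,0]
    - [-1,0.003,-0.001,-0.02,0]
    - [-1,0.003,-0.001,-0.04,0]
    - [-1,0.003,-0.001,-0.06,0]
    - [-1,0.003,-0.001,-0.08,0]
    - [-1,0.003,-0.001,-0.1,0]
    - [-1,0.003,-0.001,-0.115,0]
    - [-1,0.003,-0.001,-0.125,0]
    - [-1,0.003,-0.001,-0.125,0]
    - [-1,0.003,-0.001,-0.125,0]

```text
time: 7.27
eef_pos: [0.6597, -0.1794, 0.1053]
eef_rot: [-0.065, 0.998, 0.0, -0.0]
contact_force: [0.2, 0.4, -2.7]
gripper_width: 0.0536
```

Run:
```python
from h import *
s=monitor.sense();print(s['time'],s['eef_pos'],s['eef_rot'],s['gripper_width'],s['contact_force'])
cv2.imwrite('pics/s6.png',cv2.resize(optics.capture('side')[130:260,300:420],None,fx=4.5,fy=4.5))
```

```text
7.2667 [ 0.65969433 -0.17941329  0.10526229] [-6.45219163e-02  9.97916281e-01  3.64877785e-05 -1.30400691e-04] 0.05360297770516365 [ 0.16703549  0.43936846 -2.73254166]
```

View pics/s6.png

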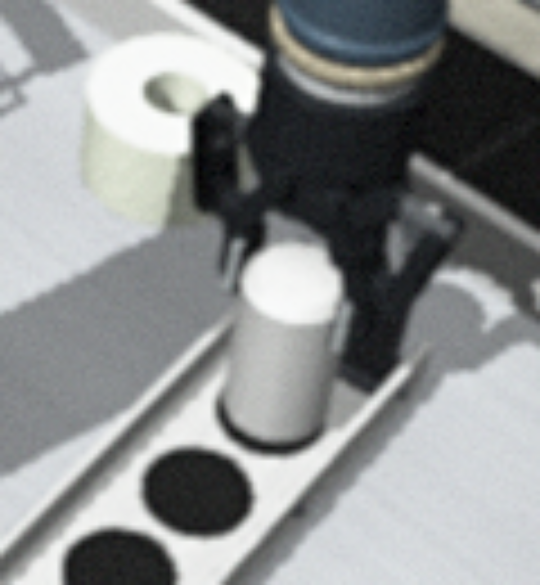

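>>> apply_moves:
  series:
    - [-1,0,0,-0.003,0]
    - [-1,0,0,-0.006,0]
    - [-1,0,0,-0.008,0]
    - [-1,0,0,-0.009,0]
    - [-1,0,0,-0.01,0]
    - [-1,0,0,-0.01,0]
    - [-1,0,0,-0.0105,0]
    - [-1,0,0,-0.0105,0]
    - [-1,0,0,-0.0105,0]
    - [-1,0,0,-0.0105,0]

```text
time: 8.15
eef_pos: [0.6598, -0.1794, 0.0955]
eef_rot: [-0.065, 0.998, -0.0, 0.0]
contact_force: [-1.5, -0.1, 1.9]
gripper_width: 0.0539
```

>>> apply_moves:
  series:
    - [0.3,0,0,0,0]
    - [0.4,0,0,0,0]
    - [0.5,0,0,0,0]
    - [0.7,0,0,0,0]
    - [1,0,0,0,0]
    - [1,0,0,0,0]
    - [1,0,0,0.02,0]
    - [1,0,0,0.05,0]
    - [1,0,0,0.09,0]
    - [1,0,0,0.13,0]

```text
time: 8.98
eef_pos: [0.6587, -0.1791, 0.2253]
eef_rot: [-0.065, 0.998, 0.0, -0.001]
contact_force: [0.9, -0.6, 0.6]
gripper_width: 0.0854
```

Run:
```python
from h import *
s=monitor.sense();print(s['time'],s['eef_pos'],s['eef_rot'],s['gripper_width'],s['contact_force'])
cv2.imwrite('pics/s7.png',cv2.resize(optics.capture('side')[130:260,300:420],None,fx=4.5,fy=4.5))
c=cam('wrist');im=optics.capture('wrist');cv2.imwrite('pics/w7.png',im)
C=np.array([.6595,-.179,0]);r=np.array([.991,.132,0]);q=np.array([-.132,.991,0])
print(proj('wrist',[C-.0275*r+[0,0,.011],C-.029*r+[0,0,.011],C+[0,0,.112]],c))
```

```text
8.9833 [ 0.65874814 -0.17909884  0.22531065] [-6.45607273e-02  9.97912980e-01  3.25970480e-04 -1.22108457e-03] 0.08539881573293501 [ 0.90028484 -0.55088142  0.55203448]
[[254.8972583  140.39567706]
 [254.895967   139.22344577]
 [255.00925541 184.87195413]]
```

View pics/s7.png

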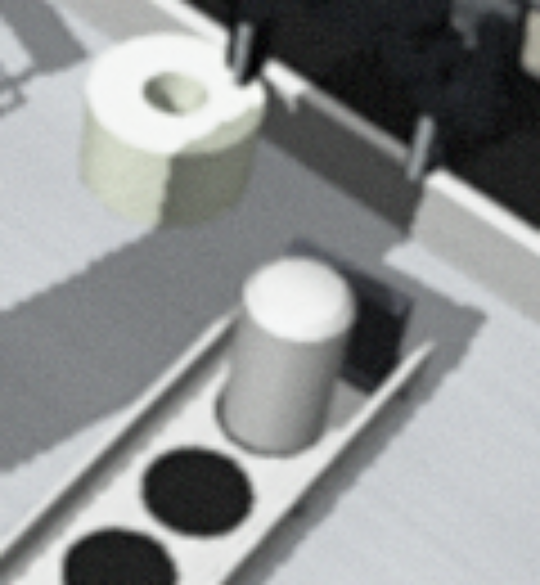

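View pics/w7.png

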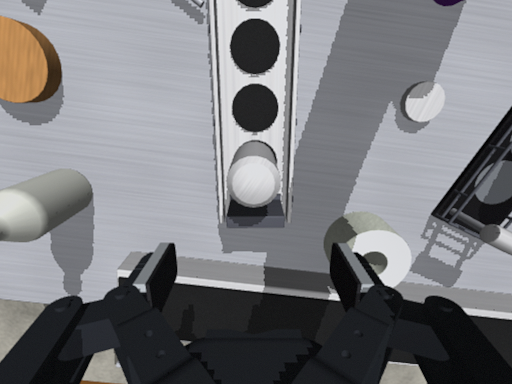

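Dome stands on pad 1: its foot edge is at wrist row ~140 (predicted 140.4), and a thin rim of pad is visible around it. Next is the neck_bottle (silver, white cap).

>>> apply_moves:
  series:
    - [1,-0.004,0.016,0,-0.03]
    - [1,-0.012,0.05,0,-0.08]
    - [1,-0.02,0.085,0,-0.12]
    - [1,-0.028,0.12,0,-0.16]
    - [1,-0.036,0.155,0,-0.21]
    - [1,-0.044,0.19,0,-0.26]
    - [1,-0.052,0.225,0,-0.31]
    - [1,-0.06,0.26,0,-0.35]
    - [1,-0.067,0.295,0,-0.4]
    - [1,-0.075,0.325,0,-0.42]

```text
time: 9.92
eef_pos: [0.5837, 0.1485, 0.2246]
eef_rot: [0.145, 0.989, 0.0, -0.0]
contact_force: [0.5, -0.5, -0.6]
gripper_width: 0.0855
```

>>> apply_moves:
  series:
    - [1,-0.004,0.015,0,0]
    - [1,-0.004,0.022,0,0]
    - [1,-0.004,0.027,0,0]
    - [1,-0.004,0.027,-0.015,0]
    - [1,-0.004,0.027,-0.03,0]
    - [1,-0.004,0.027,-0.05,0]
    - [1,-0.004,0.027,-0.065,0]
    - [1,-0.004,0.027,-0.07,0]
    - [1,-0.004,0.027,-0.07,0]
    - [1,-0.004,0.027,-0.07,0]

```text
time: 10.75
eef_pos: [0.5813, 0.1716, 0.1552]
eef_rot: [0.146, 0.989, -0.0, 0.0]
contact_force: [-0.6, 0.1, 0.8]
gripper_width: 0.0853
```

Run:
```python
from h import *
s=monitor.sense();print(s['time'],s['eef_pos'],s['eef_rot'],s['gripper_width'],s['contact_force'])
c=cam('wrist');im=optics.capture('wrist');cv2.imwrite('pics/w8.png',im)
p=s['eef_pos'];print(proj('wrist',[[p[0],p[1],.118]],c))
```

```text
10.75 [0.58125743 0.1715958  0.15518759] [ 1.45771114e-01  9.89318282e-01 -8.88130454e-05  3.34565414e-04] 0.08530835326787709 [-0.5537099   0.12481854  0.79940375]
[[252.34035302 231.31557704]]
```

View pics/w8.png

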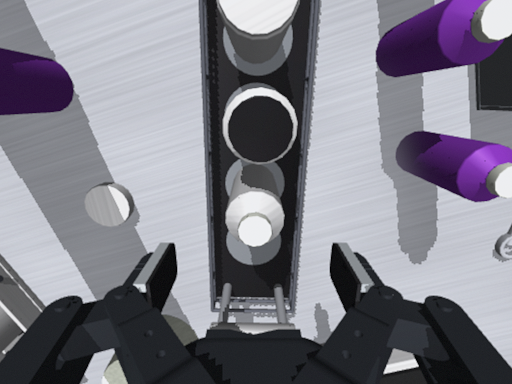

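Cap at (255,230) vs the TCP axis at (252,231): aligned within ~1–2 mm. Descend and grip.

>>> apply_moves:
  series:
    - [1,0,0.001,-0.015,0]
    - [1,0,0.001,-0.035,0]
    - [1,0,0.001,-0.055,0]
    - [1,0,0.001,-0.063,0]
    - [1,0,0.001,-0.064,0]
    - [0.3,0,0.001,-0.064,0]
    - [-1,0,0.001,-0.064,0]
    - [-1,0,0.001,-0.064,0]
    - [-1,0,0.001,-0.064,0]
    - [-1,0,0.001,-0.064,0]

```text
time: 11.63
eef_pos: [0.5814, 0.1738, 0.0924]
eef_rot: [0.145, 0.989, 0.001, 0.001]
contact_force: [-0.4, -1.4, 5.2]
gripper_width: 0.0429
```

>>> apply_moves:
  series:
    - [-1,0,0,0,0]
    - [-1,0,0,0,0]
    - [-1,0,0,0.01,0]
    - [-1,0,0,0.03,0]
    - [-1,0,0,0.05,0]
    - [-1,0,0,0.07,0]
    - [-1,0,0,0.09,0]
    - [-1,0,0,0.115,0]
    - [-1,0,0,0.14,0]
    - [-1,0,0,0.14,0]

```text
time: 12.47
eef_pos: [0.583, 0.1745, 0.2365]
eef_rot: [0.145, 0.989, 0.002, 0.004]
contact_force: [0.7, -0.5, -2.0]
gripper_width: 0.0426
```

```bash
cat > chk.py <<'E'
from h import *
import sys
k,rad,off,ang=sys.argv[1],float(sys.argv[2]),float(sys.argv[3]),np.radians(float(sys.argv[4]))
s=monitor.sense();print(s['time'],s['eef_pos'],s['eef_rot'],s['gripper_width'],s['contact_force'])
c=cam('wrist');im=optics.capture('wrist');cv2.imwrite(f'pics/w{k}.png',im)
cv2.imwrite(f'pics/w{k}c.png',cv2.resize(im[160:330,170:340],None,fx=3.5,fy=3.5))
cv2.imwrite(f'pics/s{k}.png',optics.capture('side'))
p=s['eef_pos'];r=np.array([np.cos(ang),np.sin(ang),0])
for sh in(-.004,0,.004):print(sh,[((a-[170,160])*3.5).round(0) for a in proj('wrist',[p+(sh-rad)*r+[0,0,-off]],c)])
E
python3 chk.py 9 .022 .0800 -16.7
```

```text
12.4667 [0.58302557 0.17445038 0.2365125 ] [0.14489968 0.98943407 0.00248769 0.00425742] 0.0426014125461069 [ 0.67259925 -0.53744699 -2.01637853]
-0.004 [array([287.,  56.])]
0 [array([287.,  73.])]
0.004 [array([287.,  90.])]
```

View pics/w9c.png

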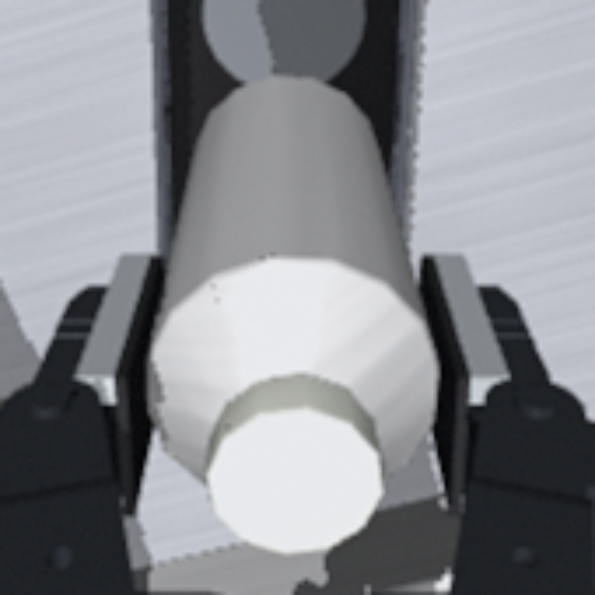

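View pics/s9.png

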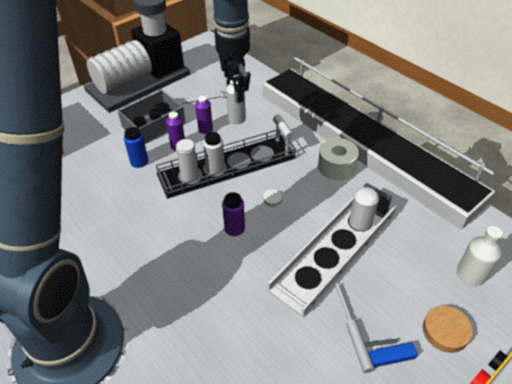

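Bottle held upright: foot edge in the crop at row 75 vs 73 predicted, i.e. under 1 mm off. Traverse to pad 2.

>>> apply_moves:
  series:
    - [-1,0,-0.015,0,0.02]
    - [-1,0.001,-0.045,0,0.06]
    - [-1,0.002,-0.08,0,0.1]
    - [-1,0.003,-0.115,0,0.15]
    - [-1,0.004,-0.15,0,0.2]
    - [-1,0.005,-0.185,0,0.25]
    - [-1,0.006,-0.22,0,0.3]
    - [-1,0.007,-0.255,0,0.34]
    - [-1,0.008,-0.29,0,0.38]
    - [-1,0.009,-0.32,0,0.42]

```text
time: 13.4
eef_pos: [0.5877, -0.1489, 0.2286]
eef_rot: [-0.065, 0.998, 0.0, -0.002]
contact_force: [0.6, 0.1, -2.3]
gripper_width: 0.0429
```

>>> apply_moves:
  series:
    - [-1,0,-0.02,0,0]
    - [-1,0,-0.032,0,0]
    - [-1,0,-0.041,0,0]
    - [-1,0,-0.043,0,0]
    - [-1,0,-0.043,0,0]
    - [-1,0,-0.043,0,0]
    - [-1,0,-0.043,0,0]
    - [-1,0,-0.043,0,0]
    - [-1,0,-0.043,0,0]
    - [-1,0,-0.043,0,0]

```text
time: 14.23
eef_pos: [0.5896, -0.1887, 0.2309]
eef_rot: [-0.065, 0.998, 0.0, 0.0]
contact_force: [-0.5, -0.9, -1.7]
gripper_width: 0.0427
```

```bash
python3 chk.py 10 .022 .0844 7.5
```

```text
14.2333 [ 0.58962824 -0.18869791  0.23094526] [-6.50257307e-02  9.97883581e-01  8.65716155e-05  7.81097821e-05] 0.04267141108716754 [-0.45144443 -0.85291246 -1.74751618]
-0.004 [array([287.,  52.])]
0 [array([287.,  69.])]
0.004 [array([287.,  86.])]
```

View pics/w10.png

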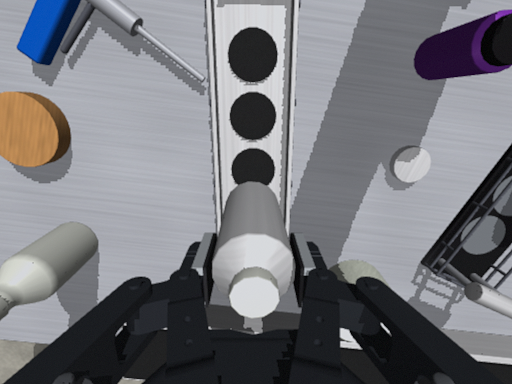

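View pics/w10c.png

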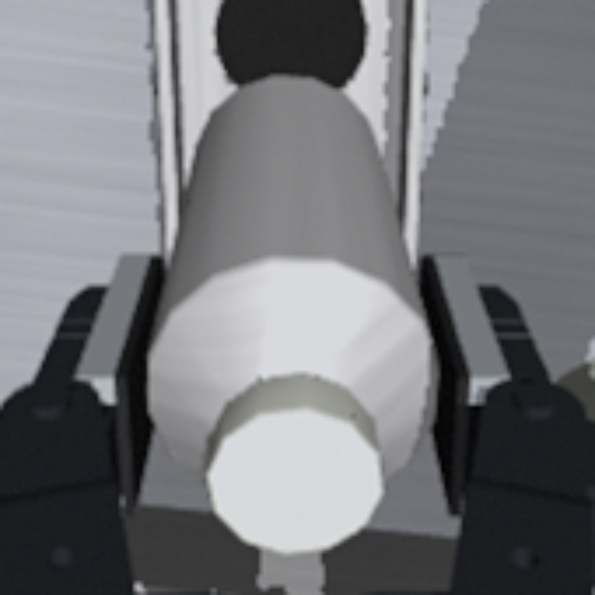

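>>> apply_moves:
  series:
    - [-1,0.0015,0.0005,0,0]
    - [-1,0.0015,0.0005,-0.02,0]
    - [-1,0.0015,0.0005,-0.04,0]
    - [-1,0.0015,0.0005,-0.06,0]
    - [-1,0.0015,0.0005,-0.08,0]
    - [-1,0.0015,0.0005,-0.1,0]
    - [-1,0.0015,0.0005,-0.115,0]
    - [-1,0.0015,0.0005,-0.127,0]
    - [-1,0.0015,0.0005,-0.127,0]
    - [-1,0.0015,0.0005,-0.127,0]

```text
time: 15.17
eef_pos: [0.591, -0.1888, 0.1036]
eef_rot: [-0.065, 0.998, 0.0, -0.0]
contact_force: [-0.1, -0.7, -2.1]
gripper_width: 0.043
```

Run:
```python
from h import *
s=monitor.sense();print(s['time'],s['eef_pos'],s['eef_rot'],s['gripper_width'],s['contact_force'])
cv2.imwrite('pics/s11.png',cv2.resize(optics.capture('side')[140:270,290:410],None,fx=4.5,fy=4.5))
```

```text
15.1667 [ 0.59100206 -0.18882828  0.10359072] [-6.45416471e-02  9.97914938e-01  1.18508054e-04 -3.72340945e-04] 0.04298846741949836 [-0.14918214 -0.71485099 -2.12199879]
```

View pics/s11.png

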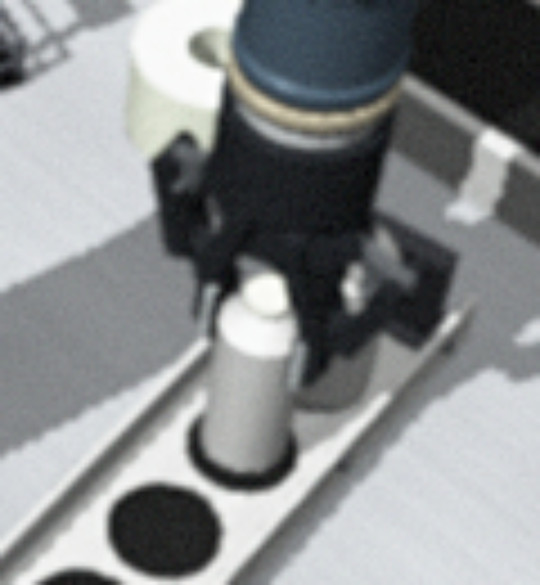

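>>> apply_moves:
  series:
    - [-1,0,0.0005,-0.002,0]
    - [-1,0,0.0005,-0.004,0]
    - [-1,0,0.0005,-0.006,0]
    - [-1,0,0.0005,-0.007,0]
    - [-1,0,0.0005,-0.008,0]
    - [-1,0,0.0005,-0.0085,0]
    - [-1,0,0.0005,-0.0085,0]
    - [-1,0,0.0005,-0.0085,0]
    - [-1,0,0.0005,-0.0085,0]
    - [-1,0,0.0005,-0.0085,0]

```text
time: 16.05
eef_pos: [0.5911, -0.1883, 0.0955]
eef_rot: [-0.065, 0.998, 0.0, 0.0]
contact_force: [-0.4, 0.8, -0.4]
gripper_width: 0.043
```

>>> apply_moves:
  series:
    - [-1,0,0,-0.0005,0]
    - [-1,0,0,-0.001,0]
    - [-1,0,0,-0.001,0]
    - [0.05,0,0,-0.001,0]
    - [0.15,0,0,-0.001,0]
    - [0.3,0,0,-0.001,0]
    - [0.6,0,0,-0.001,0]
    - [1,0,0,-0.001,0]
    - [1,0,0,-0.001,0]
    - [1,0,0,0.02,0]

```text
time: 16.88
eef_pos: [0.5883, -0.1873, 0.1118]
eef_rot: [-0.065, 0.998, 0.001, -0.004]
contact_force: [-0.8, 1.0, 0.2]
gripper_width: 0.0852
```

>>> apply_moves:
  series:
    - [1,0,0,0.03,0]
    - [1,0,0,0.06,0]
    - [1,0,0,0.09,0]
    - [1,0,0,0.11,0]
    - [1,0,0,0.11,0]
    - [1,-0.005,0.02,0.11,-0.04]
    - [1,-0.01,0.05,0.11,-0.08]
    - [1,-0.018,0.085,0.11,-0.12]
    - [1,-0.026,0.12,0.11,-0.16]
    - [1,-0.034,0.155,0.11,-0.21]

```text
time: 17.72
eef_pos: [0.556, -0.032, 0.2245]
eef_rot: [0.042, 0.999, 0.0, -0.001]
contact_force: [0.4, 0.6, -0.1]
gripper_width: 0.0854
```

Run:
```python
from h import *
s=monitor.sense();print(s['time'],s['eef_pos'],s['eef_rot'],s['gripper_width'],s['contact_force'])
cv2.imwrite('pics/s12.png',cv2.resize(optics.capture('side')[130:260,290:410],None,fx=4.5,fy=4.5))
```

```text
17.7167 [ 0.55599138 -0.03196186  0.22451582] [ 4.17806658e-02  9.99126611e-01  3.48477283e-05 -6.23964493e-04] 0.08543740769770683 [ 0.35126759  0.59042459 -0.06591919]
```

View pics/s12.png

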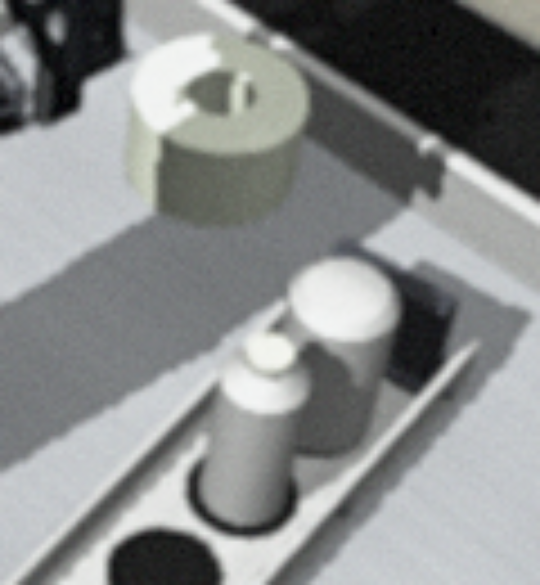

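Neck bottle stands centred on pad 2. Next is the capped_can (silver, black cap).

>>> apply_moves:
  series:
    - [1,-0.006,0.035,0,-0.05]
    - [1,-0.012,0.07,0,-0.1]
    - [1,-0.018,0.105,0,-0.14]
    - [1,-0.024,0.14,0,-0.18]
    - [1,-0.03,0.175,0,-0.21]
    - [1,-0.036,0.205,0,-0.21]
    - [1,-0.038,0.22,0,-0.21]
    - [1,-0.039,0.226,0,-0.21]
    - [1,-0.039,0.226,-0.01,-0.21]
    - [1,-0.039,0.226,-0.025,-0.21]

```text
time: 18.6
eef_pos: [0.5191, 0.1917, 0.2005]
eef_rot: [0.145, 0.989, 0.0, 0.001]
contact_force: [0.1, -0.6, 0.2]
gripper_width: 0.0853
```

>>> apply_moves:
  series:
    - [1,0,0,-0.02,0]
    - [1,0,0,-0.035,0]
    - [1,0,0,-0.045,0]
    - [1,0,0,-0.045,0]
    - [1,0,0,-0.045,0]
    - [1,0,0,-0.045,0]
    - [1,0,0,-0.045,0]
    - [1,0,0,-0.045,0]
    - [1,0,0,-0.045,0]
    - [1,0,0,-0.045,0]

```text
time: 19.43
eef_pos: [0.5182, 0.1928, 0.1558]
eef_rot: [0.145, 0.989, 0.0, 0.0]
contact_force: [-0.3, 0.2, 0.0]
gripper_width: 0.0855
```

Run:
```python
from h import *
s=monitor.sense();print(s['time'],s['eef_pos'],s['eef_rot'],s['gripper_width'],s['contact_force'])
c=cam('wrist');im=optics.capture('wrist');cv2.imwrite('pics/w13.png',im)
p=s['eef_pos'];print(proj('wrist',[[p[0],p[1],.114]],c))
```

```text
19.4333 [0.51820294 0.19283793 0.15583691] [1.44810516e-01 9.89459277e-01 3.24528458e-04 3.85033815e-04] 0.08554504315235265 [-0.27646844  0.1539008   0.00599162]
[[252.30040861 228.24567803]]
```

View pics/w13.png

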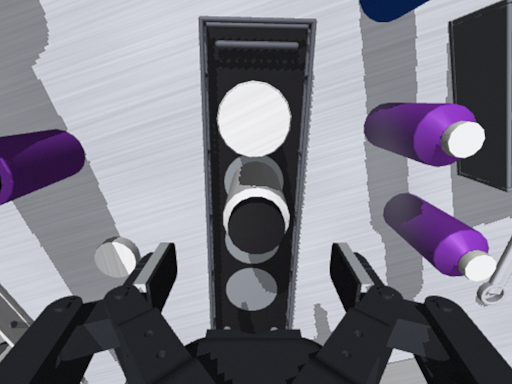

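Cap at (257,224) vs the TCP axis at (252,228): shift about (-2, +4) mm, then descend and grip.

>>> apply_moves:
  series:
    - [1,-0.002,0.004,0,0]
    - [1,-0.002,0.004,-0.015,0]
    - [1,-0.002,0.004,-0.035,0]
    - [1,-0.002,0.004,-0.055,0]
    - [1,-0.002,0.004,-0.064,0]
    - [1,-0.002,0.004,-0.064,0]
    - [0.3,-0.002,0.004,-0.064,0]
    - [-1,-0.002,0.004,-0.064,0]
    - [-1,-0.002,0.004,-0.064,0]
    - [-1,-0.002,0.004,-0.064,0]

```text
time: 20.32
eef_pos: [0.5169, 0.1969, 0.0927]
eef_rot: [0.145, 0.989, 0.001, 0.001]
contact_force: [-0.6, -1.3, 5.5]
gripper_width: 0.0485
```

>>> apply_moves:
  series:
    - [-1,0,0,0,0]
    - [-1,0,0,0,0]
    - [-1,0,0,0.01,0]
    - [-1,0,0,0.03,0]
    - [-1,0,0,0.05,0]
    - [-1,0,0,0.07,0]
    - [-1,0,0,0.09,0]
    - [-1,0,0,0.115,0]
    - [-1,0,0,0.14,0]
    - [-1,0,0,0.14,0]

```text
time: 21.15
eef_pos: [0.5185, 0.1978, 0.2369]
eef_rot: [0.145, 0.989, 0.003, 0.004]
contact_force: [0.4, 0.4, -1.0]
gripper_width: 0.0483
```

```bash
python3 chk.py 14 .025 .0844 -16.7
```

```text
21.15 [0.51846453 0.19775656 0.2369496 ] [0.14493201 0.98942892 0.00290982 0.00408193] 0.048334206796569947 [ 0.36668103  0.44460074 -1.04743096]
-0.004 [array([286.,  38.])]
0 [array([286.,  55.])]
0.004 [array([286.,  72.])]
```

View pics/w14c.png

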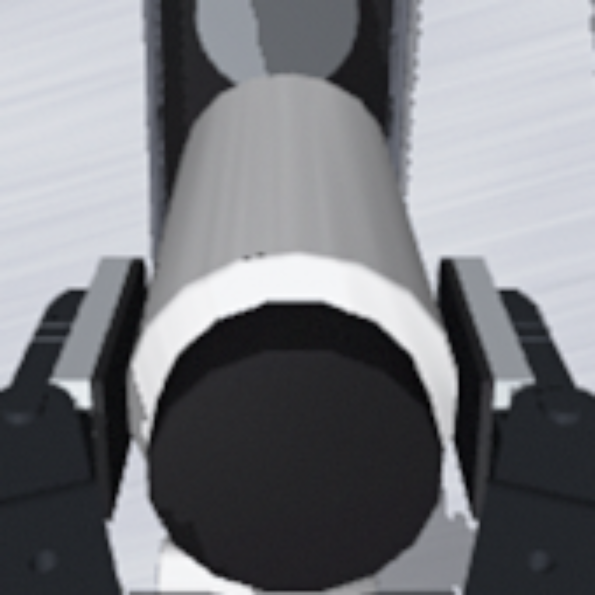

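View pics/s14.png

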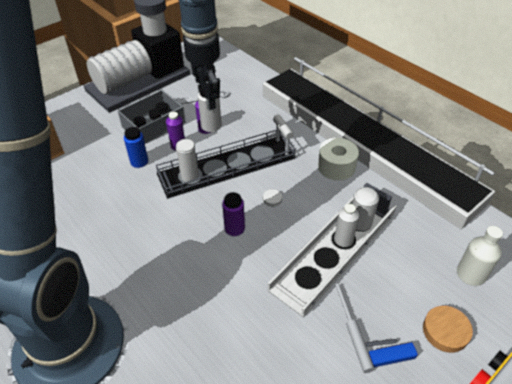

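>>> apply_moves:
  series:
    - [-1,0,-0.015,0,0.02]
    - [-1,0.001,-0.05,0,0.06]
    - [-1,0.001,-0.085,0,0.1]
    - [-1,0.002,-0.12,0,0.15]
    - [-1,0.002,-0.155,0,0.2]
    - [-1,0.003,-0.19,0,0.25]
    - [-1,0.003,-0.225,0,0.3]
    - [-1,0.004,-0.26,0,0.34]
    - [-1,0.004,-0.295,0,0.38]
    - [-1,0.004,-0.33,0,0.42]

```text
time: 22.08
eef_pos: [0.5185, -0.1347, 0.2297]
eef_rot: [-0.066, 0.998, 0.0, -0.002]
contact_force: [0.4, -0.2, -2.8]
gripper_width: 0.0484
```

>>> apply_moves:
  series:
    - [-1,0,-0.03,0,0]
    - [-1,0,-0.05,0,0]
    - [-1,0,-0.06,0,0]
    - [-1,0,-0.064,0,0]
    - [-1,0,-0.064,0,0]
    - [-1,0,-0.064,0,0]
    - [-1,0,-0.064,0,0]
    - [-1,0,-0.064,0,0]
    - [-1,0,-0.064,0,0]
    - [-1,0,-0.064,0,0]

```text
time: 22.92
eef_pos: [0.5201, -0.1965, 0.2314]
eef_rot: [-0.065, 0.998, 0.0, 0.0]
contact_force: [0.0, -0.5, -1.8]
gripper_width: 0.0484
```

```bash
python3 chk.py 15 .025 .0844 7.5
```

```text
22.9167 [ 0.5201499  -0.19651596  0.23141503] [-6.52083779e-02  9.97871658e-01  1.41746059e-04  4.80092741e-05] 0.04840081429460592 [ 0.03245964 -0.4668563  -1.78988293]
-0.004 [array([287.,  40.])]
0 [array([287.,  57.])]
0.004 [array([287.,  73.])]
```

View pics/w15c.png

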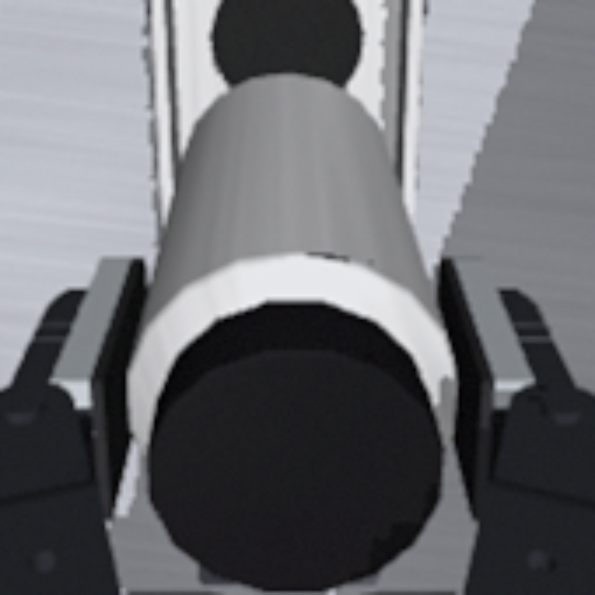

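Foot edge at crop row 73 means the can sits ~3.5–4 mm ahead of the TCP along the row. I'll offset the placing by that and check in the side view just above the pad.

>>> apply_moves:
  series:
    - [-1,0.001,-0.001,0,0]
    - [-1,0.001,-0.001,-0.02,0]
    - [-1,0.001,-0.001,-0.04,0]
    - [-1,0.001,-0.001,-0.06,0]
    - [-1,0.001,-0.001,-0.08,0]
    - [-1,0.001,-0.001,-0.1,0]
    - [-1,0.001,-0.001,-0.115,0]
    - [-1,0.001,-0.001,-0.129,0]
    - [-1,0.001,-0.001,-0.129,0]
    - [-1,0.001,-0.001,-0.129,0]

```text
time: 23.85
eef_pos: [0.5208, -0.1984, 0.102]
eef_rot: [-0.064, 0.998, 0.0, -0.001]
contact_force: [0.1, -0.0, -1.3]
gripper_width: 0.0485
```

Run:
```python
from h import *
s=monitor.sense();print(s['time'],s['eef_pos'],s['eef_rot'],s['gripper_width'],s['contact_force'])
im=optics.capture('side');cv2.imwrite('pics/s16.png',cv2.resize(im[160:290,270:390],None,fx=4.5,fy=4.5))
# predicted foot silhouette if centred on pad3, at foot height
z=s['eef_pos'][2]-.0844;th=np.linspace(0,6.283,60)
C=np.array([.5247,-.197])
for nm,R,zz in(('foot',.025,z),('pad',.029,.011)):
    q=(proj('side',np.c_[C[0]+R*np.cos(th),C[1]+R*np.sin(th),0*th+zz])-[270,160])*4.5
    print(nm,q.min(0).round(),q.max(0).round(),q[q[:,1].argmax()].round())
```

```text
23.85 [ 0.52079315 -0.19837071  0.10197676] [-6.44805881e-02  9.97918736e-01  1.83891640e-04 -6.45766025e-04] 0.04850439607872208 [ 0.09502637 -0.03499639 -1.26269389]
foot [202. 389.] [305. 473.] [256. 473.]
pad [193. 390.] [312. 487.] [255. 487.]
```

View pics/s16.png

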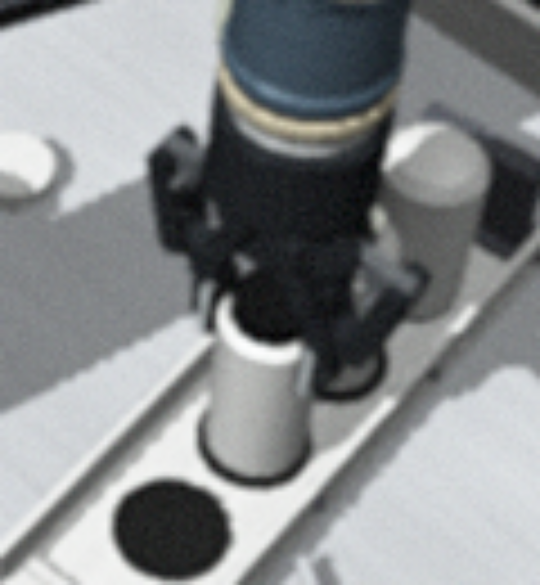

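>>> apply_moves:
  series:
    - [-1,0,0.001,-0.002,0]
    - [-1,0,0.001,-0.004,0]
    - [-1,0,0.001,-0.006,0]
    - [-1,0,0.001,-0.007,0]
    - [-1,0,0.001,-0.0075,0]
    - [-1,0,0.001,-0.0075,0]
    - [-1,0,0.001,-0.0075,0]
    - [-1,0,0.001,-0.0075,0]
    - [-1,0,0.001,-0.0075,0]
    - [-1,0,0.001,-0.0075,0]

```text
time: 24.73
eef_pos: [0.5215, -0.1973, 0.0958]
eef_rot: [-0.065, 0.998, 0.0, 0.001]
contact_force: [-0.8, 0.5, 5.6]
gripper_width: 0.0485
```

Contact (about +7 N change). Release and rise.

>>> apply_moves:
  series:
    - [-1,0,0,0.0005,0]
    - [0.15,0,0,0.0005,0]
    - [0.25,0,0,0.0005,0]
    - [0.35,0,0,0.0005,0]
    - [0.6,0,0,0.0005,0]
    - [1,0,0,0.0005,0]
    - [1,0,0,0.0005,0]
    - [1,0,0,0.0005,0]
    - [1,0,0,0.02,0]
    - [1,0,0,0.05,0]

```text
time: 25.57
eef_pos: [0.5188, -0.1965, 0.1426]
eef_rot: [-0.065, 0.998, 0.001, -0.003]
contact_force: [0.4, -0.6, -0.1]
gripper_width: 0.0856
```

>>> apply_moves:
  series:
    - [1,0,0,0.03,0]
    - [1,0,0,0.06,0]
    - [1,0,0,0.08,0]
    - [1,0,0,0.08,0]
    - [1,-0.003,0.02,0.08,-0.04]
    - [1,-0.008,0.05,0.08,-0.08]
    - [1,-0.014,0.085,0.08,-0.12]
    - [1,-0.02,0.12,0.08,-0.16]
    - [1,-0.026,0.155,0.08,-0.21]
    - [1,-0.032,0.19,0.08,-0.26]

```text
time: 26.4
eef_pos: [0.488, -0.0059, 0.2242]
eef_rot: [0.067, 0.998, -0.0, -0.0]
contact_force: [1.5, 0.7, -0.0]
gripper_width: 0.0853
```

Run:
```python
from h import *
s=monitor.sense();print(s['time'],s['eef_pos'],s['eef_rot'],s['gripper_width'],s['contact_force'])
cv2.imwrite('pics/s17.png',cv2.resize(optics.capture('side')[160:290,270:390],None,fx=4.5,fy=4.5))
```

```text
26.4 [ 0.48798659 -0.00586018  0.22418934] [ 6.67676589e-02  9.97768430e-01 -1.14685862e-05 -4.89591342e-04] 0.0853239209340811 [ 1.46099209  0.65461593 -0.03313667]
```

View pics/s17.png

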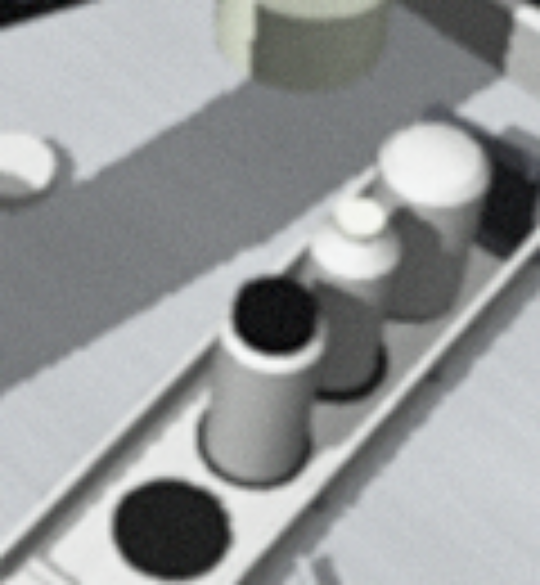

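Capped can is centred on pad 3. Next is the flat_can.

>>> apply_moves:
  series:
    - [1,-0.006,0.035,0,-0.04]
    - [1,-0.012,0.07,0,-0.08]
    - [1,-0.018,0.105,0,-0.12]
    - [1,-0.024,0.14,0,-0.16]
    - [1,-0.03,0.17,0,-0.16]
    - [1,-0.035,0.2,0,-0.16]
    - [1,-0.038,0.215,0,-0.16]
    - [1,-0.0385,0.22,0,-0.16]
    - [1,-0.0385,0.22,-0.01,-0.16]
    - [1,-0.0385,0.22,-0.025,-0.16]

```text
time: 27.28
eef_pos: [0.4515, 0.2118, 0.1998]
eef_rot: [0.145, 0.989, 0.0, 0.001]
contact_force: [0.4, -0.5, -0.7]
gripper_width: 0.0851
```

>>> apply_moves:
  series:
    - [1,0,0,-0.02,0]
    - [1,0,0,-0.035,0]
    - [1,0,0,-0.042,0]
    - [1,0,0,-0.042,0]
    - [1,0,0,-0.042,0]
    - [1,0,0,-0.042,0]
    - [1,0,0,-0.042,0]
    - [1,0,0,-0.042,0]
    - [1,0,0,-0.042,0]
    - [1,0,0,-0.042,0]

```text
time: 28.12
eef_pos: [0.4507, 0.2128, 0.1583]
eef_rot: [0.145, 0.989, 0.0, 0.0]
contact_force: [-0.7, -0.3, 0.8]
gripper_width: 0.0856
```

Run:
```python
from h import *
s=monitor.sense();print(s['time'],s['eef_pos'],s['eef_rot'],s['gripper_width'],s['contact_force'])
c=cam('wrist');im=optics.capture('wrist');cv2.imwrite('pics/w18.png',im)
p=s['eef_pos'];print(proj('wrist',[[p[0],p[1],.116]],c))
g=cv2.cvtColor(im,cv2.COLOR_BGR2GRAY);m=((g>215)*255).astype(np.uint8);m[:150]=0;m[290:]=0;m[:,:200]=0;m[:,310:]=0
n,l,st,ce=cv2.connectedComponentsWithStats(m)
for i in range(1,n):
    if st[i,4]>500: print(st[i],ce[i],ray('wrist',ce[i],.116,c))
```

```text
28.1167 [0.45067467 0.21283359 0.158257  ] [1.44815405e-01 9.89458580e-01 3.23922965e-04 3.33986025e-04] 0.08556382226696681 [-0.74636086 -0.29256307  0.7916441 ]
[[252.30440017 227.97549545]]
[ 224  198   61   56 2644] [253.82564297 225.85136157] [0.44943351 0.21429242 0.116     ]
```

View pics/w18.png

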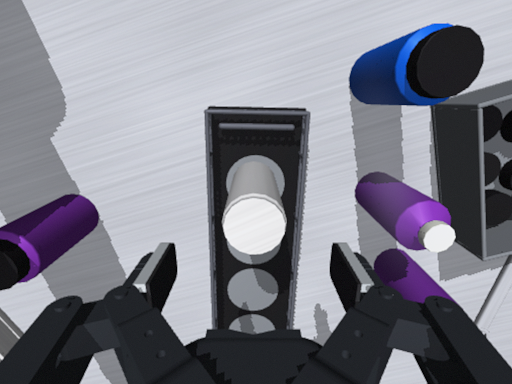

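Run:
```python
from h import *
for p in((135,268),(145,218),(143,177)): print(p,ray('top',p,.08),ray('top',p,0.0))
```

```text
(135, 268) [0.38421502 0.35167707 0.08      ] [0.38382029 0.37766089 0.        ]
(145, 218) [0.49739839 0.33132552 0.08      ] [0.50652589 0.35559715 0.        ]
(143, 177) [0.5946385  0.33818549 0.08      ] [6.11946897e-01 3.63034254e-01 2.22044605e-16]
```

The lid (254,226) gives (0.4494, 0.2143), and the look-alikes are over 0.1 m away. Descend and grip.

>>> apply_moves:
  series:
    - [1,-0.001,0.001,0,0]
    - [1,-0.001,0.001,-0.015,0]
    - [1,-0.001,0.001,-0.035,0]
    - [1,-0.001,0.001,-0.055,0]
    - [1,-0.001,0.001,-0.066,0]
    - [1,-0.001,0.001,-0.066,0]
    - [0.3,-0.001,0.001,-0.066,0]
    - [-1,-0.001,0.001,-0.066,0]
    - [-1,-0.001,0.001,-0.066,0]
    - [-1,-0.001,0.001,-0.066,0]

```text
time: 29.0
eef_pos: [0.4502, 0.214, 0.093]
eef_rot: [0.145, 0.989, 0.001, 0.001]
contact_force: [-0.7, -0.3, 2.0]
gripper_width: 0.0451
```

>>> apply_moves:
  series:
    - [-1,0,0,0,0]
    - [-1,0,0,0,0]
    - [-1,0,0,0.01,0]
    - [-1,0,0,0.03,0]
    - [-1,0,0,0.05,0]
    - [-1,0,0,0.07,0]
    - [-1,0,0,0.09,0]
    - [-1,0,0,0.115,0]
    - [-1,0,0,0.14,0]
    - [-1,0,0,0.14,0]

```text
time: 29.83
eef_pos: [0.4517, 0.2149, 0.2369]
eef_rot: [0.145, 0.989, 0.003, 0.004]
contact_force: [1.4, 0.0, -2.6]
gripper_width: 0.045
```

```bash
python3 chk.py 19 .023 .0844 -16.7
```

```text
29.8333 [0.45174477 0.21487458 0.23691537] [0.14497056 0.98942433 0.00308325 0.00367719] 0.04501038221442524 [ 1.39040744  0.04120657 -2.55089456]
-0.004 [array([286.,  47.])]
0 [array([286.,  64.])]
0.004 [array([286.,  80.])]
```

View pics/w19c.png

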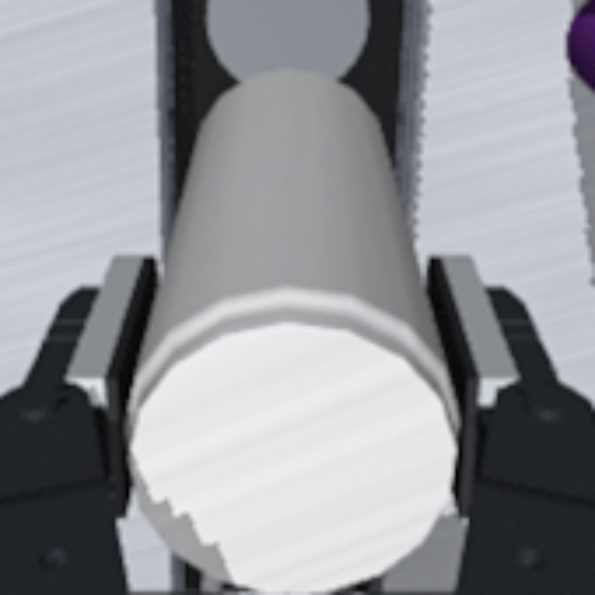

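View pics/s19.png

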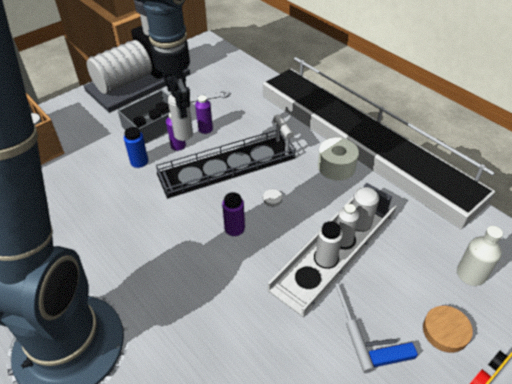

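>>> apply_moves:
  series:
    - [-1,0.003,-0.015,0,0.02]
    - [-1,0.005,-0.05,0,0.06]
    - [-1,0.01,-0.085,0,0.1]
    - [-1,0.01,-0.12,0,0.15]
    - [-1,0.01,-0.155,0,0.2]
    - [-1,0.01,-0.19,0,0.25]
    - [-1,0.01,-0.225,0,0.3]
    - [-1,0.01,-0.26,0,0.34]
    - [-1,0.008,-0.295,0,0.38]
    - [-1,0.006,-0.33,0,0.42]

```text
time: 30.77
eef_pos: [0.4538, -0.1177, 0.2302]
eef_rot: [-0.066, 0.998, 0.0, -0.002]
contact_force: [0.7, 0.4, -3.1]
gripper_width: 0.0446
```

>>> apply_moves:
  series:
    - [-1,0,-0.03,0,0]
    - [-1,0,-0.06,0,0]
    - [-1,0,-0.08,0,0]
    - [-1,0,-0.09,0,0]
    - [-1,0,-0.09,0,0]
    - [-1,0,-0.09,0,0]
    - [-1,0,-0.09,0,0]
    - [-1,0,-0.09,0,0]
    - [-1,0,-0.09,0,0]
    - [-1,0,-0.09,0,0]

```text
time: 31.6
eef_pos: [0.4557, -0.2053, 0.2319]
eef_rot: [-0.065, 0.998, 0.0, 0.0]
contact_force: [0.0, 0.7, -2.5]
gripper_width: 0.0449
```

```bash
python3 chk.py 20 .023 .0844 7.5
```

```text
31.6 [ 0.45568394 -0.20526543  0.23185763] [-6.54579453e-02  9.97855305e-01  2.15085987e-04  2.63289080e-05] 0.04493758082556769 [ 0.04807094  0.71876824 -2.46040236]
-0.004 [array([287.,  48.])]
0 [array([287.,  65.])]
0.004 [array([287.,  82.])]
```

View pics/w20c.png

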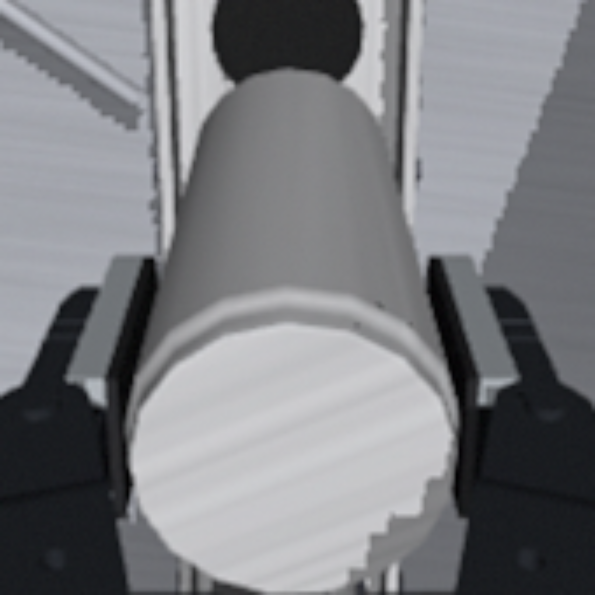

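>>> apply_moves:
  series:
    - [-1,0.0005,0,0,0]
    - [-1,0.0005,0,-0.02,0]
    - [-1,0.0005,0,-0.04,0]
    - [-1,0.0005,0,-0.06,0]
    - [-1,0.0005,0,-0.08,0]
    - [-1,0.0005,0,-0.1,0]
    - [-1,0.0005,0,-0.115,0]
    - [-1,0.0005,0,-0.129,0]
    - [-1,0.0005,0,-0.129,0]
    - [-1,0.0005,0,-0.129,0]

```text
time: 32.53
eef_pos: [0.4558, -0.2063, 0.1026]
eef_rot: [-0.065, 0.998, 0.0, -0.001]
contact_force: [0.5, 0.0, -2.7]
gripper_width: 0.0445
```

Run:
```python
from h import *
s=monitor.sense();print(s['time'],s['eef_pos'],s['eef_rot'],s['gripper_width'],s['contact_force'])
im=optics.capture('side');cv2.imwrite('pics/s21.png',cv2.resize(im[180:310,250:370],None,fx=4.5,fy=4.5))
z=s['eef_pos'][2]-.0844;th=np.linspace(0,6.283,60)
C=np.array([.4573,-.206])
for nm,R,zz in(('foot',.023,z),('pad',.029,.011)):
    q=(proj('side',np.c_[C[0]+R*np.cos(th),C[1]+R*np.sin(th),0*th+zz])-[250,180])*4.5
    print(nm,q.min(0).round(),q.max(0).round(),q[q[:,1].argmax()].round())
```

```text
32.5333 [ 0.45581841 -0.20627554  0.10255371] [-6.45257263e-02  9.97915806e-01  2.04146270e-04 -6.58589809e-04] 0.04453078247525449 [ 0.47433363  0.00335546 -2.66069912]
foot [212. 388.] [309. 471.] [261. 471.]
pad [198. 386.] [320. 490.] [260. 490.]
```

View pics/s21.png

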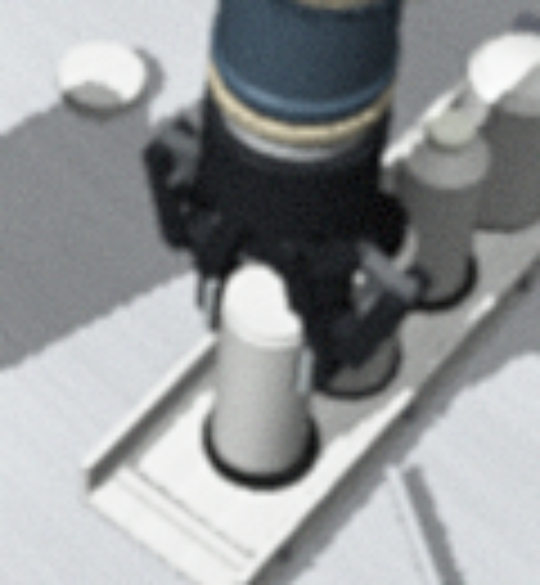

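>>> apply_moves:
  series:
    - [-1,0,0,-0.002,0]
    - [-1,0,0,-0.004,0]
    - [-1,0,0,-0.006,0]
    - [-1,0,0,-0.007,0]
    - [-1,0,0,-0.0075,0]
    - [-1,0,0,-0.0075,0]
    - [-1,0,0,-0.0075,0]
    - [-1,0,0,-0.0075,0]
    - [-1,0,0,-0.0075,0]
    - [-1,0,0,-0.0075,0]

```text
time: 33.42
eef_pos: [0.4563, -0.2064, 0.096]
eef_rot: [-0.065, 0.998, 0.0, 0.0]
contact_force: [-1.8, 0.2, 6.4]
gripper_width: 0.0449
```

>>> apply_moves:
  series:
    - [-1,0,0,0.0005,0]
    - [0.08,0,0,0.0005,0]
    - [0.18,0,0,0.0005,0]
    - [0.3,0,0,0.0005,0]
    - [0.6,0,0,0.0005,0]
    - [1,0,0,0.0005,0]
    - [1,0,0,0.0005,0]
    - [1,0,0,0.0005,0]
    - [1,0,0,0.02,0]
    - [1,0,0,0.05,0]

```text
time: 34.25
eef_pos: [0.4539, -0.2055, 0.1435]
eef_rot: [-0.065, 0.998, 0.001, -0.003]
contact_force: [0.6, 0.4, 0.2]
gripper_width: 0.0854
```

>>> apply_moves:
  series:
    - [1,0,0,0.03,0]
    - [1,0,0,0.07,0]
    - [1,0,0,0.11,0]
    - [1,0,0,0.13,0]
    - [1,0,0.02,0.13,0]
    - [1,0,0.05,0.13,0]
    - [1,0,0.085,0.13,0]
    - [1,0,0.12,0.13,0]
    - [1,0,0.155,0.13,0]
    - [1,0,0.19,0.13,0]

```text
time: 35.08
eef_pos: [0.4555, -0.0148, 0.2755]
eef_rot: [-0.064, 0.998, 0.0, 0.0]
contact_force: [-0.1, -0.2, -0.9]
gripper_width: 0.0855
```

>>> apply_moves:
  series:
    - [1,0,0.035,0,0]
    - [1,0,0.07,0,0]
    - [1,0,0.105,0,0]
    - [1,0,0.14,0,0]
    - [1,0,0.175,0,0]
    - [1,0,0.21,0,0]
    - [1,0,0.23,0,0]
    - [1,0,0.23,0,0]
    - [1,0,0.23,0,0]
    - [1,0,0.23,0,0]

```text
time: 35.92
eef_pos: [0.456, 0.2125, 0.2751]
eef_rot: [-0.064, 0.998, -0.0, -0.0]
contact_force: [0.3, -0.0, -0.6]
gripper_width: 0.0854
```

Run:
```python
from h import *
s=monitor.sense();print(s['time'],s['eef_pos'],s['gripper_width'],s['contact_force'])
a=optics.capture('side');b=optics.capture('top')
cv2.imwrite('pics/s22.png',cv2.resize(a[160:310,260:410],None,fx=4,fy=4))
cv2.imwrite('pics/t22.png',cv2.resize(b[100:275,320:405],None,fx=3.4,fy=3.4,interpolation=cv2.INTER_CUBIC))
cv2.imwrite('pics/t22f.png',b)
```

```text
35.9167 [0.4560454  0.2124937  0.27509467] 0.08537477465782366 [ 0.33889222 -0.04205876 -0.55910776]
```

View pics/s22.png

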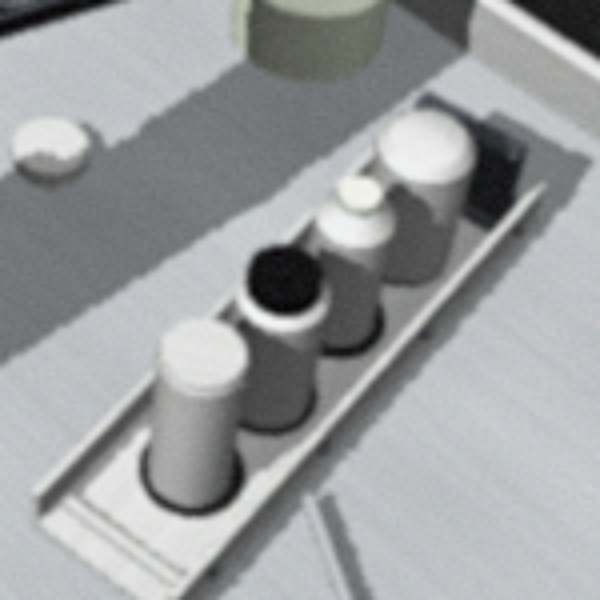

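View pics/t22.png

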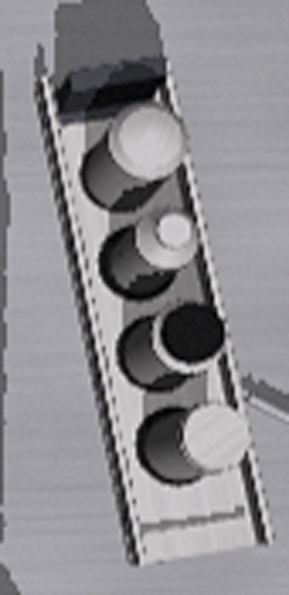

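View pics/t22f.png

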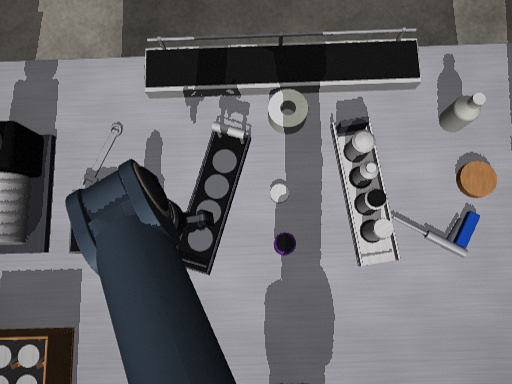

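All four are upright, in order and spaced by pad (side crop foot bottoms ~ (190,512), (275,430), (345,350), (410,282)). A numeric check of the tops against the pads:

Run:
```python
from h import *
P={'dome':(.6595,-.179),'neck':(.5922,-.188),'cap':(.5247,-.197),'flat':(.4573,-.206)}
t={'dome':((147,140),.106),'neck':((175,230),.121),'cap':((193,333),.117),'flat':((216,437),.119)}
s={'neck':((362,193),.121),'cap':((286,279),.117),'flat':((204,348),.119)}
for k,(u,z) in t.items(): print('top',k,((ray('top',(320+u[0]/3.4,100+u[1]/3.4),z)[:2]-P[k])*1000).round(1),'mm')
for k,(u,z) in s.items(): print('side',k,((ray('side',(260+u[0]/4,160+u[1]/4),z)[:2]-P[k])*1000).round(1),'mm')
```

```text
top dome [-3.1  0.7] mm
top neck [-2.1 -0.6] mm
top cap [-2.8  0.9] mm
top flat [-3.6  1. ] mm
side neck [-0.7 -2.9] mm
side cap [-3.4 -4.7] mm
side flat [0.1 0.7] mm
```

```bash
python3 -c "
from bench import hand_in,monitor
print(hand_in());print(monitor.sense()['time'])"
```

```text
the job is handed in; nothing more can be done
None
the job is handed in; nothing more can be done
```

I moved the four canisters one at a time, starting at the drying rack's handle. From the end stop outward they now stand dome_can on pad 1, neck_bottle on pad 2, capped_can on pad 3 and flat_can on pad 4. I handed in after about 36 s, and the wrist-force readings I saw stayed below about 7 N.

**Last checks:** the final side and top pictures show all four upright and in order. The gripper is open and well clear, and nothing else was moved.
- **Feet on pads:** pad rim is visible around the feet, and I judge each centred within about 1–2 mm.
- **Tops against pads:** positions read by hand from the pictures differ by up to about 5 mm and do not fully agree. The top view puts all four 2–4 mm toward the robot. The side view differs most for capped_can, about 3 mm toward the robot and 5 mm to the right. I put this down to camera calibration and my reading of the pixels. I trusted the foot-on-pad views, so I made no correction.
- **Weakest check:** the dome_can. At 55 mm on a 58 mm pad it leaves almost no rim to see, so its centring rests mainly on where I placed it and on its foot edge matching the prediction in the wrist view.

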